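# Make up the drive kit and the steering kit for a small rover

### The job

Make up the two rover kits in the two plywood trays on the bench. Drive kit, in the tray with the slotted uprights: drop the wheel's axle into the two open slots until both ends are fully home, and lay the long motor flat in that tray's one compartment. Steering kit, in the flat tray without uprights: lay the short motor flat in the smaller compartment and the battery holder flat, cells up, in the larger one; everything is let go and lies still.

Things in the scene. Friction and masses are not known exactly. Their poses are not given: they have to be found in the camera images.
- wheel: Knobbly black wheel, yellow hubs, 46 mm diameter, 30 wide, fixed on a steel axle 8 mm thick and 84 long (27 mm sticks out each side). Origin: wheel centre on the axle, 23 mm above the table at the start, standing on its tyre; y along the axle, x level at the start. Grip across the tread, along x, from above. The tread has slight flats, so it does not roll by itself. About 90 g.
- long_motor: The longer of two gear motors: aluminium gearbox block, steel can (26 mm diameter) and black end plate in one line, 94 mm long, 28 mm wide, 28 mm high. Origin: its centre, 14 mm above what it lies on; x along its length (the gearbox is at the -x end), z up. Gripped across its width, along its y. About 140 g. Either way round is fine.
- short_motor: The shorter of two gear motors, otherwise the same: 62 mm long, 28 mm wide, 28 mm high. Origin: its centre, 14 mm above what it lies on; x along its length (the gearbox is at the -x end), z up. About 100 g. Either way round is fine.
- battery_holder: Black plastic two-cell battery holder with two grey cells lying in it, a box 76 mm long (its x), 44 mm wide (its y), 20 mm high with 4 mm higher rims at the two short ends (24 mm in all). Origin: its centre, 12 mm above what it lies on; z up. Gripped across its width, along its y. About 130 g. Either way round is fine.
- drive_tray: Fixed plywood tray with two slotted uprights, 134 (x) by 220 mm (y). Origin: centre of underside, z up. Floor 4 mm high, strips 10. Uprights at y=+20 and +80, 8 mm thick, 52 wide, 62 high; slots at x=0 open upward, 27 mm wide at the top, 11 from height 46 down to the bottom at 34. Axle home: wheel centre (0, 50, 38), up to 10 off along y is fine. Compartment x -61..61, y -104..-38 mm.
- steer_tray: Fixed flat plywood tray without uprights, 134 (x) by 220 mm (y). Origin: centre of underside, z up. Two sunken compartments either side of a broad flat bar; floors 4 mm high, bar and strips 10. Smaller compartment: x -47..47, y -104..-42 mm. Larger: x -53..53, y 28..104 mm.
Mind the look-alikes: they are no part of the job. What is shaped like the wheel but pink is not meant. Leave any yellow look-alike of the long_motor alone.

How it is judged:
By the outcome, as a careful person would: the job done as asked, in the order asked, and still so for the second after the job is handed in, with the robot touching nothing.
It also fails if it takes over 115 s, if anything falls off the work surface, if the arm or the gripper's body presses on something with over 40 N, if the wrist force passes 120 N, or if a joint passes its speed limit or range.

### The arm

A 7-joint arm with a two-finger parallel gripper is mounted at the origin on the work surface. World frame = base frame: x ahead of the robot, y to its left, z up, the work surface at z = 0. Lengths are in m, angles in rad, forces in N, time in s.
With the tool pointing down it reaches from about 0.425 to 0.875 m from the base axis. Payload 4.7 kg.
Tool frame: the origin (TCP) lies at the very end of the fingers, on their centre line; the grasp point (between the pads) lies r.grip_point_offset behind it (r.grip_point_offset is the distance from the TCP to the grasp point, in m); z points along the fingers, y is the direction in which the jaws open and shut (so a half turn about z gives the same grasp; the last joint's range is limited). The gripper opens to 87 mm and grips with 3 to 60 N. Pads are 19 mm wide; open, the fingers measure 117 mm over their backs; the gripper's body (75 mm by 190 mm) begins 51 mm behind the grasp point.
Start: joints at [-1.09, 0.321, -0.07, 1.45, 0.023, 1.371, -0.057], TCP at [0.293, 0.58, 0.223] pointing down, gripper open.
Joint ranges: [-2.86, 2.86], [-0.3, 2.09], [-1.38, 1.24], [0.06, 2.45], [-1.56, 4.7], [0.09, 2.05], [-2.69, 2.69]. Speed limits (rad/s): [2.57, 2.57, 3.14, 3.14, 3.14, 3.14, 3.14].

### API

Orientations are given as [roll, pitch, yaw] about the fixed x, y, z axes, in that order (R = Rz(yaw) Ry(pitch) Rx(roll)).
In Python, from workcell import r gives the robot as it stands.
- The arm moves only by the tool carry_out, never from a script. Its argument "deltas" is a list of rows, each a list of 3 entries, a list of its own where there are three numbers: the shift along the tool's x, y, z in m, then the turn about the tool's z in rad, then the closure, from 0 (fully open) to 1 (shut). In form: [[[tx, ty, tz], spin, hand], ...]. A call has 1 to 10 rows; each row is the pose to reach, as a shift and turn from the pose commanded when the call began, along the tool's axes at that moment; what a row does not reach only later rows make up. A row lasts 1/12 s, in which the tool goes at most 41.7 mm and 7.16 degrees, less where a joint would pass 70% of its speed; a pose out of reach is approached as far as the arm can. A call with a gripper value outside its range is refused whole. The fingers move at their own pace and stop on an object; "newtons" is the grip in N (left out, the last holds). Time passes only in rows, so rows that repeat a pose let the fingers close. It gives the time, the measured TCP pose, the force and the opening at its end, in the units of the state.
- r.get_obs(): the state, without advancing time (a new reading comes with each control period).
- r.capture(name): name is "side" or "top"; returns (picture, depth): 384x512x3 uint8, blue, green, red; 384x512 float32, m along the optical axis (not along the pixel's ray), 0 where there is no reading.
- r.camera_params(name): a dict with "fx", "fy", "cx", "cy" (pixels), "k1" (the pictures are not rectified: a ray, as slopes to the right and down, at radius r is drawn at 1 + k1 r^2 times it, then the intrinsics apply), "eye" and "rotation" of the camera in the world. Camera axes: x right, y down, z forward; pixel columns grow to the right and rows downward; lengths in m; the calibration is good to about 2 mm. A picture is of the moment at which its call begins. camera_params takes no time and is no camera call.
- r.hand_in(): hands the job in, once; it reports no verdict.
Trained networks look in the newest picture that a camera, given by its name, has taken for a name from the list of things; names that differ only in an ending like _2 or _b are one class to them, and where a whole thing is asked for, a point or a joint stands for the part that bears it (a point fixed in the world has none). Each returns a list of dicts, best first, with "score" (0 to 1); they miss things now and then, are a little off and sometimes report something else, mostly with a low value. They report only what shows in the picture. A call takes as long as a camera call. They do not tell look-alikes from the thing itself.
- r.look_for(camera, label): "extent" ([left, top, right, bottom] in pixels, round what is visible of it).
- r.place_of(camera, label): "xy" ([column, row] in pixels: a listed point, or the origin of a listed thing).
The state is a dict: "t": time; "q": joint angles; "joint_velocities": joint speeds; "effort": joint torques, N m; "ee_pos": TCP position; "tool_rot": TCP orientation; "wrist_force": force on the tool from outside, world axes, zero at the start; "torque": the same for the moment, N m; "width": opening from 0.0 (shut) to 1.0 (fully open).
Only numpy, scipy, OpenCV 4.12 (cv2) and the standard library are available. Lean on these libraries where they do the work, as an engineer would, in place of code of your own. Each camera call takes 0.05 s, during which the arm holds its last target. There are 200 camera calls.

## Working session

There is one attempt and no reset: what is moved stays moved. The work goes in short steps, Python scripts to look and compute and a tool call to move; the robot and the scene stay as the last step left them, time stands still between calls to the robot, and variables do not carry over. Pictures are saved under pics/ and viewed, about 12 in all and at most 16, crops included, and the job is handed in when it is done.

Besides the shell and the picture viewer there is one more tool, called after "Request:" as name(argument=value, ...), one argument or row to a line, values as JSON. carry_out: Moves the arm, as the interface text tells. Its arguments: {"type":"object","properties":{"deltas":{"type":"array","items":{"type":"array"}},"newtons":{"type":"number"}},"required":["deltas"]}

```bash
ls; mkdir -p pics
cat > h.py <<'E'
import numpy as np, cv2
from workcell import r
from scipy.spatial.transform import Rotation as R
def cap(n):
    im,d=r.capture(n); return np.array(im),np.array(d)
def cam(n):
    p=r.camera_params(n); return p,np.array(p["eye"]),np.array(p["rotation"])
def ray(n,uv):
    p,e,Rm=cam(n); K=np.array([[p["fx"],0,p["cx"]],[0,p["fy"],p["cy"]],[0,0,1.]])
    x=cv2.undistortPoints(np.array(uv,float).reshape(-1,1,2),K,np.array([p["k1"],0,0,0.]))[:,0]
    return e,np.c_[x,np.ones(len(x))],Rm
def at_z(n,uv,z):
    e,d,Rm=ray(n,uv); w=d@Rm.T; return e+w*((z-e[2])/w[:,2])[:,None]
def cloud(n,d):
    v,u=np.mgrid[:384,:512]; e,x,Rm=ray(n,np.c_[u.ravel(),v.ravel()])
    P=e+(x*d.ravel()[:,None])@Rm.T; P=P.reshape(384,512,3); P[d==0]=np.nan; return P
E
python3 - <<'E'
from h import *
print(r.get_obs(), r.grip_point_offset)
for n in("top","side"):
    im,d=cap(n); cv2.imwrite(f"pics/{n}0.png",im); np.save(f"{n}0.npy",d)
    print(r.camera_params(n))
    for l in["wheel","long_motor","short_motor","battery_holder","drive_tray","steer_tray"]:
        print(n,l,[(np.round(o["xy"]).tolist(),round(o["score"],2)) for o in r.place_of(n,l)])
E
```

```text
pics
{'t': 0.0, 'q': array([-1.08988156,  0.32186044, -0.07009512,  1.45169206,  0.0225998 ,
        1.37079218, -0.05689415]), 'joint_velocities': array([ 2.01468379e-03,  9.78777749e-04, -9.50269023e-04,  1.05694306e-04,
       -1.76754269e-04,  1.24830515e-05,  3.55303897e-04]), 'effort': array([-1.42706158e-03, -4.91296828e+01, -4.04959833e-01, -3.12529635e+01,
       -6.41540461e-02,  4.37186623e-02,  2.04994844e-04]), 'ee_pos': array([0.29231464, 0.57993227, 0.22142872]), 'tool_rot': array([-3.13963022e+00,  9.51007458e-05,  2.67482460e+00]), 'wrist_force': array([ 0.68420961, -0.51821179,  0.27945558]), 'torque': array([-0.03134741,  0.01757511, -0.0270122 ]), 'width': 0.9987900328526376} 0.0187
{'fx': 346.40726144536956, 'fy': 346.40726144536956, 'cx': 258.66380240077535, 'cy': 190.97782847597173, 'k1': 0.009101072417390669, 'eye': array([0.37145081, 0.00542404, 0.87563779]), 'rotation': array([-2.99829451e+00, -4.43902938e-04, -1.57437098e+00])}
top wheel [([157.0, 218.0], 0.72), ([121.0, 253.0], 0.68)]
top long_motor [([404.0, 133.0], 0.81), ([412.0, 186.0], 0.69)]
top short_motor [([114.0, 185.0], 0.53)]
top battery_holder [([369.0, 213.0], 0.78)]
top drive_tray [([199.0, 144.0], 0.75)]
top steer_tray [([324.0, 148.0], 0.9)]
{'fx': 458.6513309428941, 'fy': 458.6513309428941, 'cx': 254.9499462728161, 'cy': 195.48691127302382, 'k1': -0.17183290462151252, 'eye': array([ 0.39182064, -0.65191428,  0.84932625]), 'rotation': array([-2.46476254,  0.00814623, -0.18021349])}
side wheel [([181.0, 109.0], 0.74), ([212.0, 126.0], 0.5)]
side long_motor [([362.0, 338.0], 0.87), ([298.0, 354.0], 0.69)]
side short_motor [([239.0, 101.0], 0.79)]
side battery_holder [([248.0, 310.0], 0.59)]
side drive_tray [([286.0, 149.0], 0.9)]
side steer_tray [([317.0, 256.0], 0.88)]
```

```bash
sed -i 's/np.array(p\["rotation"\])/R.from_euler("xyz",p["rotation"]).as_matrix()/' h.py
python3 - <<'E'
from h import *
a=cv2.imread("pics/top0.png"); cv2.imwrite("pics/top0b.png",cv2.resize(a,(800,600),interpolation=cv2.INTER_CUBIC))
for l,uv,z in [("wheelA",(157,218),.023),("wheelB",(121,253),.023),("longA",(404,133),.014),("longB",(412,186),.014),("short",(114,185),.014),("bat",(369,213),.012),("drive",(199,144),0),("steer",(324,148),0)]:
    print(l,at_z("top",[uv],z).round(4))
for l,uv,z in [("wheelA",(181,109),.023),("wheelB",(212,126),.023),("longA",(362,338),.014),("longB",(298,354),.014),("short",(239,101),.014),("bat",(248,310),.012),("drive",(286,149),0),("steer",(317,256),0)]:
    print("side",l,at_z("side",[uv],z).round(4))
d=np.load("top0.npy"); P=cloud("top",d); print(np.nanmedian(P[...,2]))
E
```

```text
wheelA [[0.4283 0.2546 0.023 ]]
wheelB [[0.344  0.3383 0.023 ]]
longA [[ 0.6451 -0.3696  0.014 ]]
longB [[ 0.5071 -0.381   0.014 ]]
short [[0.5122 0.3684 0.014 ]]
bat [[ 0.4396 -0.2704  0.012 ]]
drive [[0.6219 0.1595 0.    ]]
steer [[ 0.6101 -0.1657  0.    ]]
side wheelA [[0.3583 0.3422 0.023 ]]
side wheelB [[0.4347 0.2561 0.023 ]]
side longA [[ 0.6436 -0.3715  0.014 ]]
side longB [[ 0.5163 -0.3775  0.014 ]]
side short [[0.5225 0.355  0.014 ]]
side bat [[ 0.4404 -0.2708  0.012 ]]
side drive [[ 0.6141  0.1578 -0.    ]]
side steer [[ 0.6088 -0.1689  0.    ]]
0.0006761779744360874
```

View pics/top0b.png

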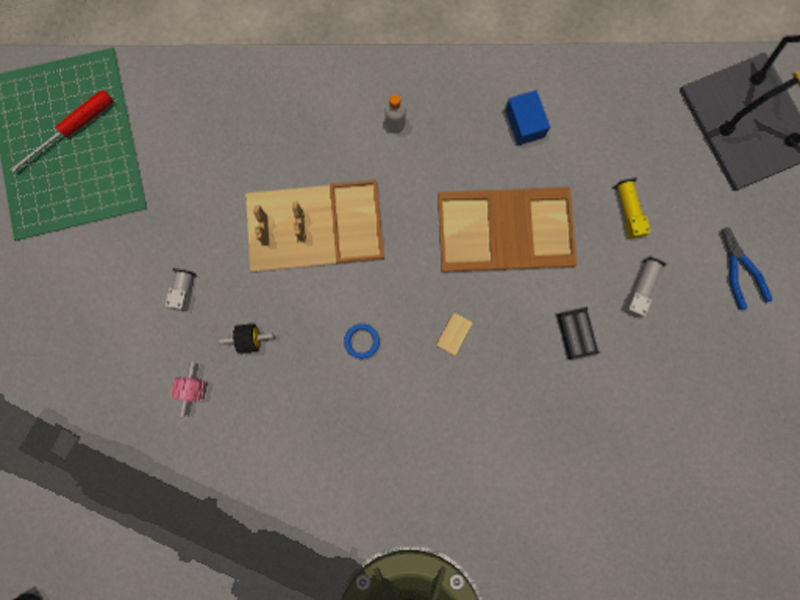

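View pics/side0.png

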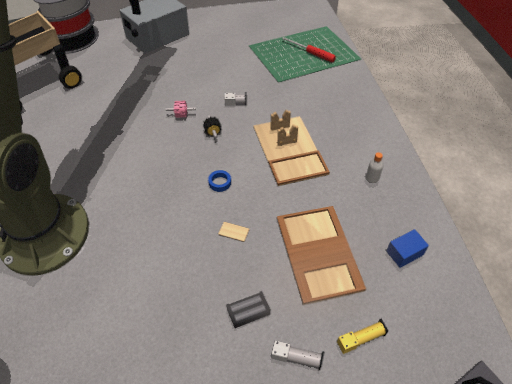

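The images show: black wheel at top (157,217) (the pink look-alike is at (120,249)), silver long motor (413,183) (the yellow look-alike is at (404,133)), short motor (115,186), battery holder (369,213), drive tray with uprights on the left (201,144), and steer tray on the right (324,147). Next I'll measure poses from depth and confirm with a crop.

Run:
```python
from h import *
P={n:cloud(n,np.load(f"{n}0.npy")) for n in("top","side")}
def meas(l,c,rad,zlo,zhi):
    for n in P:
        Q=P[n].reshape(-1,3); m=(np.hypot(Q[:,0]-c[0],Q[:,1]-c[1])<rad)&(Q[:,2]>zlo)&(Q[:,2]<zhi); q=Q[m]
        if len(q)<5: print(l,n,len(q)); continue
        (cx,cy),(w,h),a=cv2.minAreaRect((q[:,:2]*1000).astype(np.float32))
        if w<h: a+=90;w,h=h,w
        print(l,n,len(q),"c",round(cx,1),round(cy,1),"size",round(w),round(h),"ang long",round((a+90)%180-90,1),"ztop",q[:,2].max().round(4),np.percentile(q[:,2],80).round(4))
meas("wheel",(.43,.255),.06,.008,.08)
meas("long",(.51,-.381),.065,.008,.06)
meas("yellow",(.645,-.37),.065,.008,.06)
meas("short",(.515,.362),.05,.008,.06)
meas("bat",(.44,-.27),.06,.008,.06)
meas("drive",(.615,.16),.145,.005,.08)
meas("upr",(.615,.16),.145,.03,.08)
meas("steer",(.609,-.168),.145,.005,.03)
a=cv2.imread("pics/top0.png")
c=lambda u,v,s=28:cv2.resize(a[v-s:v+s,u-s:u+s],(300,300),interpolation=cv2.INTER_CUBIC)
cv2.imwrite("pics/crop.png",np.vstack([np.hstack([c(157,217),c(413,183)]),np.hstack([c(115,186),c(185,142)])]))
```

```text
wheel top 365 c 431.9 253.1 size 69 53 ang long 61.7 ztop 0.0488 0.0432
wheel side 276 c 434.7 254.0 size 66 51 ang long 60.4 ztop 0.0482 0.0426
long top 476 c 514.0 -379.9 size 95 30 ang long -25.7 ztop 0.033 0.0291
long side 802 c 514.2 -379.0 size 95 29 ang long -25.0 ztop 0.0316 0.0282
yellow top 459 c 644.4 -367.3 size 95 29 ang long 10.1 ztop 0.0327 0.0291
yellow side 741 c 644.2 -367.7 size 96 30 ang long 12.2 ztop 0.0317 0.0283
short top 326 c 513.1 363.9 size 63 29 ang long -8.4 ztop 0.0318 0.0287
short side 219 c 514.1 363.8 size 60 31 ang long -8.7 ztop 0.0314 0.0277
bat top 619 c 439.6 -270.0 size 78 45 ang long 11.6 ztop 0.0281 0.0243
bat side 902 c 440.5 -269.3 size 75 47 ang long 12.8 ztop 0.0281 0.0235
drive top 1999 c 596.0 149.6 size 257 217 ang long -73.5 ztop 0.0652 0.0114
drive side 1916 c 644.9 156.3 size 248 209 ang long -76.6 ztop 0.0649 0.0267
upr top 226 c 616.1 204.0 size 69 51 ang long -85.2 ztop 0.0652 0.0584
upr side 350 c 616.4 204.9 size 75 53 ang long -85.5 ztop 0.0649 0.0551
steer top 3279 c 612.3 -170.9 size 258 224 ang long 79.8 ztop 0.0156 0.0117
steer side 3862 c 593.7 -166.7 size 243 241 ang long 10.1 ztop 0.0149 0.0111
```

View pics/crop.png

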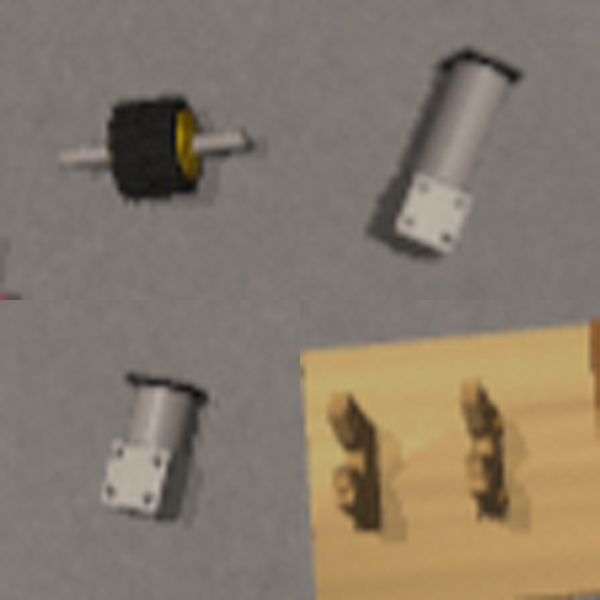

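Run:
```python
from h import *
for n in("top","side"):
    P=cloud(n,np.load(f"{n}0.npy"))
    z=np.nan_to_num(P[...,2])
    for l,c in(("drive",(.617,.157)),("steer",(.609,-.168))):
        m=((z>.0055)&(np.hypot(P[...,0]-c[0],P[...,1]-c[1])<.16)).astype(np.uint8)
        m=cv2.morphologyEx(m,cv2.MORPH_OPEN,np.ones((3,3)))
        k,lab,st,_=cv2.connectedComponentsWithStats(m); i=1+st[1:,4].argmax(); q=P[lab==i]
        q=q[q[:,2]<.02] if n=="top" or 1 else q
        (cx,cy),(w,h),a=cv2.minAreaRect((q[:,:2]*1000).astype(np.float32))
        print(n,l,len(q),round(cx,1),round(cy,1),round(w,1),round(h,1),round(a,1))
# floor of steer/drive compartments: where depth low
    for l,c,yaw in(("upr",(.6162,.2045),5),):
        u=np.array([np.cos(np.radians(yaw)),np.sin(np.radians(yaw))]);v=np.array([-u[1],u[0]])
        Q=P.reshape(-1,3);D=Q[:,:2]-c;x=D@u*1000;y=D@v*1000
        for s in(-1,1):
            t=(abs(y-30*s)<12)&(abs(x)<35)&(Q[:,2]>.04)
            lo=t&(x<0);hi=t&(x>0)
            print(n,"upr",s,"x ext",np.percentile(x[t],[1,99]).round(1),"slot",x[lo].max().round(1),x[hi].min().round(1),"top-slot",x[lo&(Q[:,2]>.058)].max().round(1),x[hi&(Q[:,2]>.058)].min().round(1),"y",np.percentile(y[t],[2,98]).round(1))
for l,p in(("axle",[(129.0+60/5.357,189+158/5.357),(129+250/5.357,189+143/5.357)]),):
    w=at_z("top",p,.023); print(w.round(4),w.mean(0).round(4),np.linalg.norm(w[0]-w[1]),np.degrees(np.arctan2(*(w[0]-w[1])[[1,0]])))
for l,p in(("drive",[(247,193),(378,181),(383,259),(251,270)]),("steer",[(439,193),(571,188),(576,266),(441,270)])):
    w=at_z("top",(np.array(p)+.5)*.64-.5,.009);print(l,w.mean(0).round(4),np.degrees(np.arctan2(-(w[0]-w[1])[0],(w[0]-w[1])[1])),np.degrees(np.arctan2(-(w[3]-w[2])[0],(w[3]-w[2])[1])))
```

```text
top drive 37 613.2 237.0 51.5 14.9 5.8
top steer 2330 614.2 -163.1 135.3 220.6 1.8
top upr -1 x ext [-25.1  25.1] slot -5.2 5.9 top-slot -11.5 11.3 y [-34.5 -26.5]
top upr 1 x ext [-25.6  25.3] slot -5.3 5.5 top-slot -10.9 11.3 y [25.2 33.8]
side drive 153 614.3 207.8 88.1 76.4 73.8
side steer 3015 614.0 -162.4 136.9 223.1 2.0
side upr -1 x ext [-25.7  26.1] slot -5.2 5.3 top-slot -10.9 10.8 y [-35.  -23.5]
side upr 1 x ext [-25.9  26.2] slot -5.0 5.7 top-slot -14.0 12.5 y [24.3 37.1]
[[0.4272 0.2957 0.023 ]
 [0.4338 0.209  0.023 ]] [0.4305 0.2524 0.023 ] 0.08700831289632831 94.30777402410061
drive [0.6192 0.1519 0.009 ] 5.302286472470497 4.679762700687562
steer [ 0.6121 -0.1644  0.009 ] 2.018131964139992 1.5171435355795198
```

```bash
cat >> h.py <<'E'
def plan(x,y,z,yawdeg):
    "delta in tool axes from measured pose to TCP target; yaw of the tool modulo 180"
    o=r.get_obs(); M=R.from_euler("xyz",o["tool_rot"]).as_matrix(); yaw=o["tool_rot"][2]
    d=M.T@(np.array([x,y,z])-o["ee_pos"])
    s=(np.radians(yawdeg)-yaw+np.pi/2)%np.pi-np.pi/2
    print("d",d.round(4),"spin(tool z)",round(-s,4),"t",round(o["t"],2),"pos",o["ee_pos"].round(4),"yaw",round(np.degrees(yaw),1),"q7",o["q"][6].round(2),"w",o["width"].round(3),"F",o["wrist_force"].round(1))
E
python3 -c "
from h import *
plan(.4315,.253,.10,94.3)"
```

```text
Traceback (most recent call last):
  File "h.py", line 22, in plan
    print("d",d.round(4),"spin(tool z)",round(-s,4),"t",round(o["t"],2),"pos",o["ee_pos"].round(4),"yaw",round(np.degrees(yaw),1),"q7",o["q"][6].round(2),"w",o["width"].round(3),"F",o["wrist_force"].round(1))
                                                                                                                                                              ^^^^^^^^^^^^^^^^
AttributeError: 'float' object has no attribute 'round'
```

```bash
sed -i 's/o\["width"\].round(3)/round(o["width"],3)/' h.py
python3 -c "
from h import *
plan(.4315,.253,.10,94.3)"
```

```text
d [-0.2715 -0.2299  0.1226] spin(tool z) 1.0289 t 0.7 pos [0.2925 0.5805 0.2226] yaw 153.3 q7 -0.06 w 0.997 F [-0.5  0.3 -0.6]
```

Request:
carry_out(
  deltas=[
    [[-0.271,-0.23,0.06],1.029,0],
    [[-0.271,-0.23,0.06],1.029,0],
    [[-0.271,-0.23,0.06],1.029,0],
    [[-0.271,-0.23,0.06],1.029,0],
    [[-0.271,-0.23,0.06],1.029,0],
    [[-0.271,-0.23,0.06],1.029,0],
    [[-0.271,-0.23,0.06],1.029,0],
    [[-0.271,-0.23,0.12],1.029,0],
    [[-0.271,-0.23,0.12],1.029,0],
    [[-0.271,-0.23,0.12],1.029,0],
  ],
  newtons=15,
)

```text
t: 1.53
ee_pos: [0.4309, 0.2471, 0.0993]
tool_rot: [-3.138, 0.004, 1.639]
wrist_force: [-1.0, -0.7, -1.0]
width: 0.997
```

```bash
python3 -c "
from h import *
plan(.4315,.253,.005,94.3)"
```

```text
d [0.0063 0.0014 0.0943] spin(tool z) -0.0066 t 1.53 pos [0.4309 0.2471 0.0993] yaw 93.9 q7 -0.49 w 0.997 F [-1.  -0.7 -1. ]
```

Request:
carry_out(
  deltas=[
    [[0.0,0.0,0.02],0,0],
    [[0.0,0.0,0.035],0,0],
    [[0.0,0.0,0.035],0,0],
  ],
)

```text
t: 1.78
ee_pos: [0.429, 0.2525, 0.0651]
tool_rot: [-3.137, 0.002, 1.647]
wrist_force: [0.2, -0.3, 0.1]
width: 0.999
```

Run:
```python
from h import *
for n in("top","side"):
    im,d=cap(n); cv2.imwrite(f"pics/{n}1.png",im)
    P=cloud(n,d).reshape(-1,3); m=(np.hypot(P[:,0]-.431,P[:,1]-.253)<.06)&(P[:,2]>.008)&(P[:,2]<.05); print(n,np.nanmedian(P[m],0))
a=cv2.imread("pics/side1.png")
cv2.imwrite("pics/c1.png",cv2.resize(a[70:190,130:290],(640,480),interpolation=cv2.INTER_CUBIC))
plan(.4315,.253,.005,94.3)
```

```text
top [0.43401621 0.24177683 0.03643586]
side [0.4351043  0.2424344  0.03356849]
d [-0.001   0.0006  0.0629] spin(tool z) 0.0015 t 1.88 pos [0.4308 0.2539 0.0679] yaw 94.4 q7 -0.48 w 1.004 F [0.9 0.7 1.3]
```

View pics/c1.png

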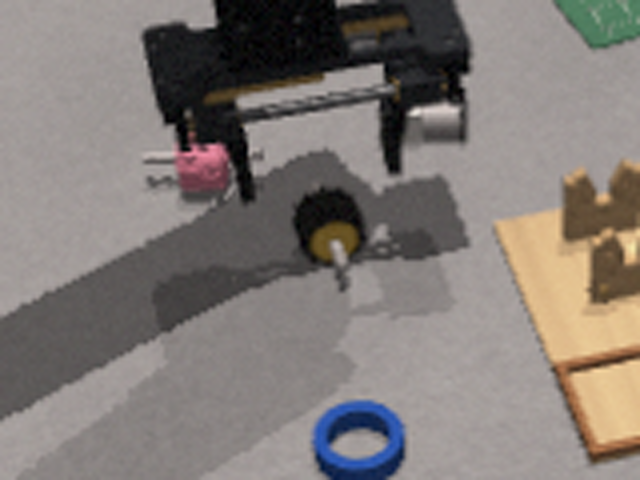

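The fingers, at crop (245,190) and (393,165), straddle the black wheel at (330,225), and the pink one is clear. Now I'll go down and grip.

Request:
carry_out(
  deltas=[
    [[0.0,0.0,0.03],0,0],
    [[0.0,0.0,0.05],0,0],
    [[0.0,0.0,0.06],0,0],
    [[0.0,0.0,0.061],0,0],
    [[0.0,0.0,0.061],0,1],
    [[0.0,0.0,0.061],0,1],
    [[0.0,0.0,0.061],0,1],
    [[0.0,0.0,0.061],0,1],
    [[0.0,0.0,0.061],0,1],
    [[0.0,0.0,0.061],0,1],
  ],
  newtons=20,
)

```text
t: 2.72
ee_pos: [0.4314, 0.2534, 0.0071]
tool_rot: [3.141, -0.001, 1.646]
wrist_force: [-0.7, 0.2, -0.4]
width: 0.633
```

```bash
python3 -c "
from h import *
plan(.6164,.204,.10,95)"
```

```text
d [-0.063   0.1809 -0.0928] spin(tool z) -0.0123 t 2.72 pos [0.4314 0.2534 0.0071] yaw 94.3 q7 -0.45 w 0.633 F [-0.7  0.2 -0.4]
```

Request:
carry_out(
  deltas=[
    [[0,0,0],0,1],
    [[0,0,0],0,1],
    [[0,0,0],0,1],
    [[0,0,0],0,1],
    [[0,0,0],0,1],
    [[0,0,-0.02],0,1],
    [[0,0,-0.05],0,1],
    [[0,0,-0.08],0,1],
    [[0,0,-0.11],0,1],
    [[0,0,-0.11],0,1],
  ],
)

```text
t: 3.55
ee_pos: [0.4341, 0.2553, 0.1222]
tool_rot: [3.134, -0.005, 1.646]
wrist_force: [2.0, 0.3, -0.8]
width: 0.523
```

```bash
python3 -c "
from h import *
plan(.6164,.204,.115,95)"
```

```text
d [-0.0648  0.1778  0.0082] spin(tool z) -0.0123 t 3.55 pos [0.4341 0.2553 0.1222] yaw 94.3 q7 -0.49 w 0.523 F [ 2.   0.3 -0.8]
```

Request:
carry_out(
  deltas=[
    [[-0.022,0.06,0],-0.012,1],
    [[-0.043,0.12,0],-0.012,1],
    [[-0.058,0.16,0],-0.012,1],
    [[-0.065,0.178,0.005],-0.012,1],
    [[-0.065,0.178,0.005],-0.012,1],
    [[-0.065,0.178,0.005],-0.012,1],
    [[-0.065,0.178,0.005],-0.012,1],
    [[-0.065,0.178,0.005],-0.012,1],
  ],
)

```text
t: 4.22
ee_pos: [0.612, 0.2021, 0.1103]
tool_rot: [-3.139, -0.0, 1.658]
wrist_force: [0.2, 1.1, -1.9]
width: 0.524
```

Run:
```python
from h import *
for n in("top","side"):
    im,d=cap(n); cv2.imwrite(f"pics/{n}2.png",im)
a=cv2.imread("pics/side2.png");b=cv2.imread("pics/top2.png")
cv2.imwrite("pics/c2.png",np.hstack([cv2.resize(a[80:190,220:350],(473,400),interpolation=cv2.INTER_CUBIC),cv2.resize(b[100:190,140:214],(327,400),interpolation=cv2.INTER_CUBIC)]))
for n,l in(("side","wheel"),("top","wheel")): print(r.place_of(n,l))
for i in range(3): plan(.6164,.204,.0195,95); r.capture("top")
```

```text
[{'xy': [181.7, 111.6], 'score': 0.81}, {'xy': [280.0, 98.8], 'score': 0.77}]
[{'xy': [170.3, 132.1], 'score': 0.55}]
d [0.0007 0.0042 0.0922] spin(tool z) 0.0016 t 4.42 pos [0.6123 0.2028 0.1117] yaw 95.1 q7 -0.18 w 0.527 F [ 0.7  0.2 -1.2]
d [0.0009 0.0039 0.0924] spin(tool z) 0.0013 t 4.47 pos [0.6126 0.2027 0.1119] yaw 95.1 q7 -0.18 w 0.525 F [-0.4  0.2 -0.6]
d [0.0011 0.0037 0.0925] spin(tool z) 0.0011 t 4.52 pos [0.6128 0.2025 0.112 ] yaw 95.1 q7 -0.18 w 0.526 F [ 0.8 -0.1 -0.9]
```

View pics/c2.png

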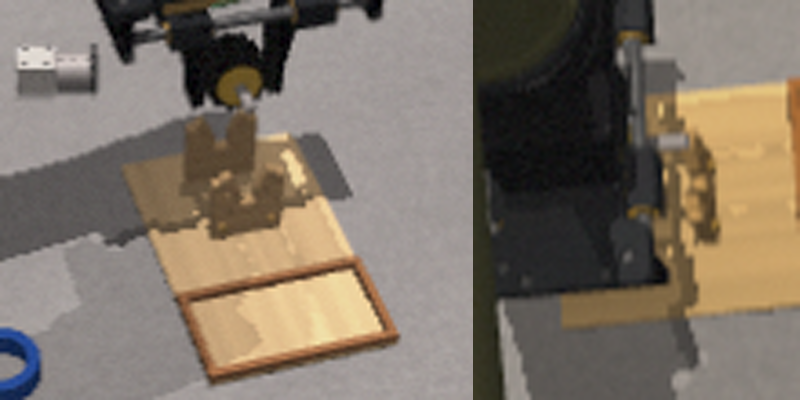

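The wheel is held upright over the uprights, at side crop (237,85), and the axle points along y. I'll correct +4 mm in x and lower to just above the slots.

Request:
carry_out(
  deltas=[
    [[0.001,0.004,0.02],0.001,1],
    [[0.001,0.004,0.04],0.001,1],
    [[0.001,0.004,0.056],0.001,1],
    [[0.001,0.004,0.056],0.001,1],
    [[0.001,0.004,0.056],0.001,1],
    [[0.001,0.004,0.056],0.001,1],
  ],
)

```text
t: 5.07
ee_pos: [0.618, 0.2033, 0.0568]
tool_rot: [3.14, -0.001, 1.657]
wrist_force: [0.4, 0.6, -1.2]
width: 0.526
```

Run:
```python
from h import *
c=np.array([.6164,.2040]);u=np.array([np.cos(np.radians(5)),np.sin(np.radians(5))]);v=np.array([-u[1],u[0]])
for n in("top","side"):
    im,d=cap(n); cv2.imwrite(f"pics/{n}3.png",im)
    Q=cloud(n,d).reshape(-1,3);D=Q[:,:2]-c;x=D@u*1000;y=D@v*1000;z=Q[:,2]*1000
    for lo,hi in((-44,-36),(-26,-18),(18,26),(36,44)):
        m=(y>lo)&(y<hi)&(abs(x)<12)&(z>64)&(z<85); print(n,lo,m.sum(),np.nanmedian(x[m]).round(1) if m.any() else"",np.nanmedian(z[m]).round(1) if m.any() else "",(np.nanmin(y[m]),np.nanmax(y[m])) if m.any() else"")
plan(.6164,.204,.0195,95)
a=cv2.imread("pics/side3.png")
cv2.imwrite("pics/c3.png",cv2.resize(a[90:170,230:330],(640,512),interpolation=cv2.INTER_CUBIC))
```

```text
top -44 11 1.8 76.7 (np.float64(-41.38843323012455), np.float64(-36.04150575057964))
top -26 3 1.2 76.6 (np.float64(-24.625708894665202), np.float64(-24.4454122076535))
top 18 0   
top 36 0   
side -44 9 3.2 75.2 (np.float64(-39.529899469202824), np.float64(-36.19847909650575))
side -26 11 1.4 76.9 (np.float64(-25.655302448034213), np.float64(-18.20970107248142))
side 18 0   
side 36 1 3.3 75.5 (np.float64(36.36097239345599), np.float64(36.36097239345599))
d [ 0.0007 -0.0021  0.0378] spin(tool z) -0.0012 t 5.17 pos [0.6184 0.2034 0.0573] yaw 94.9 q7 -0.16 w 0.528 F [ 0.3 -0.1 -1.6]
```

View pics/c3.png

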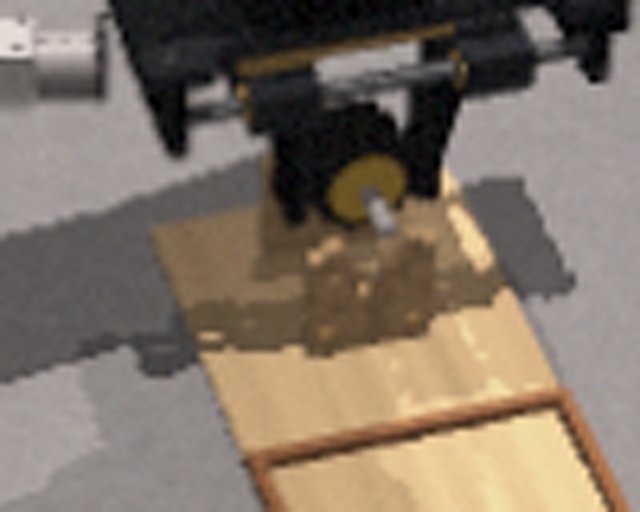

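The axle lies along the slots, centred in y and 2 mm off in x. I'll correct that and lower it in.

Request:
carry_out(
  deltas=[
    [[0.0,-0.002,0.006],0,1],
    [[0.0,-0.002,0.012],0,1],
    [[0.0,-0.002,0.018],0,1],
    [[0.0,-0.002,0.022],0,1],
    [[0.0,-0.002,0.026],0,1],
    [[0.0,-0.002,0.029],0,1],
    [[0.0,-0.002,0.032],0,1],
    [[0.0,-0.002,0.034],0,1],
    [[0.0,-0.002,0.034],0,1],
  ],
)

```text
t: 5.92
ee_pos: [0.6154, 0.2028, 0.0219]
tool_rot: [-3.142, -0.0, 1.657]
wrist_force: [-0.4, -0.1, 0.1]
width: 0.525
```

```bash
cat >> h.py <<'E'
def axle(tag):
    c=np.array([.6164,.2040]);u=np.array([np.cos(np.radians(5)),np.sin(np.radians(5))]);v=np.array([-u[1],u[0]])
    for n in("top","side"):
        im,d=cap(n); cv2.imwrite(f"pics/{n}{tag}.png",im)
        Q=cloud(n,d).reshape(-1,3);D=Q[:,:2]-c;x=D@u*1000;y=D@v*1000;z=Q[:,2]*1000
        for lo,hi in((-44,-35.5),(-24,-16),(16,24),(35.5,44)):
            m=(y>lo)&(y<hi)&(abs(x)<4)&(z>25)&(z<85); print(n,lo,m.sum(),np.nanmedian(x[m]).round(1) if m.any() else"",np.sort(z[m])[-4:].round(1) if m.any() else "")
E
python3 - <<'E'
from h import *
axle("4"); plan(.6164,.204,.0225,95)
E
```

```text
top -44 8 -0.8 [40.4 40.5 41.  43.3]
top -24 0  
top 16 0  
top 35.5 0  
side -44 8 -0.9 [41.  41.1 43.7 44. ]
side -24 5 1.1 [44.7 45.  45.9 52.3]
side 16 0  
side 35.5 0  
d [ 0.0011  0.001  -0.0007] spin(tool z) -0.0013 t 6.02 pos [0.6155 0.2028 0.0218] yaw 94.9 q7 -0.15 w 0.524 F [-1.5  0.1  0.5]
```

The axle top reads about 42 mm, which is home. Releasing and backing up.

Request:
carry_out(
  deltas=[
    [[0,0,0],0,0.2],
    [[0,0,0],0,0.2],
    [[0,0,0],0,0.2],
    [[0,0,0],0,0.2],
    [[0,0,0],0,0.2],
    [[0,0,-0.02],0,0.2],
    [[0,0,-0.05],0,0.2],
    [[0,0,-0.09],0,0.2],
    [[0,0,-0.13],0,0.1],
    [[0,0,-0.15],0,0.1],
  ],
)

```text
t: 6.85
ee_pos: [0.6175, 0.2033, 0.1773]
tool_rot: [3.135, -0.002, 1.657]
wrist_force: [0.9, 0.3, 0.4]
width: 0.868
```

Run:
```python
from h import *
print("long motor at 514,-379.5 ang -25.3")
plan(.514,-.3795,.17,-25.3)
print(r.get_obs()["q"].round(2))
```

```text
long motor at 514,-379.5 ang -25.3
d [-0.5718 -0.1531  0.0049] spin(tool z) -1.0434 t 6.85 pos [0.6175 0.2033 0.1773] yaw 94.9 q7 -0.19 w 0.868 F [0.9 0.3 0.4]
[-0.62  0.35  0.33  1.53 -0.11  1.28 -0.19]
```

Request:
carry_out(
  deltas=[
    [[-0.572,-0.153,0.005],-1.043,0.1],
    [[-0.572,-0.153,0.005],-1.043,0.1],
    [[-0.572,-0.153,0.005],-1.043,0.1],
    [[-0.572,-0.153,0.005],-1.043,0.1],
    [[-0.572,-0.153,0.005],-1.043,0.1],
    [[-0.572,-0.153,0.005],-1.043,0.1],
    [[-0.572,-0.153,0.005],-1.043,0.1],
    [[-0.572,-0.153,0.005],-1.043,0.1],
    [[-0.572,-0.153,0.005],-1.043,0.1],
    [[-0.572,-0.153,0.005],-1.043,0.1],
  ],
)

```text
t: 7.68
ee_pos: [0.5446, -0.1968, 0.1685]
tool_rot: [3.141, 0.001, 2.704]
wrist_force: [1.2, -0.2, 0.6]
width: 0.903
```

Run:
```python
from h import *
axle("5")
a=cv2.imread("pics/side5.png");b=cv2.imread("pics/top5.png")
cv2.imwrite("pics/c5.png",np.hstack([cv2.resize(a[90:190,240:340],(400,400),interpolation=cv2.INTER_CUBIC),cv2.resize(b[100:190,150:240],(400,400),interpolation=cv2.INTER_CUBIC)]))
plan(.514,-.3795,.12,-25.3)
```

```text
top -44 9 -1.9 [42.2 42.6 43.3 44. ]
top -24 13 -0.8 [45.8 48.8 49.3 49.7]
top 16 5 -2.0 [40.4 41.8 42.9 43. ]
top 35.5 6 -0.3 [41.3 42.  42.1 42.4]
side -44 0  
side -24 0  
side 16 0  
side 35.5 3 -1.6 [41.2 43.2 44.1]
d [-0.0514 -0.1687  0.0497] spin(tool z) -0.0132 t 7.78 pos [ 0.5419 -0.2052  0.1688] yaw 153.9 q7 1.51 w 0.9 F [-1.   0.9  0.9]
```

View pics/c5.png

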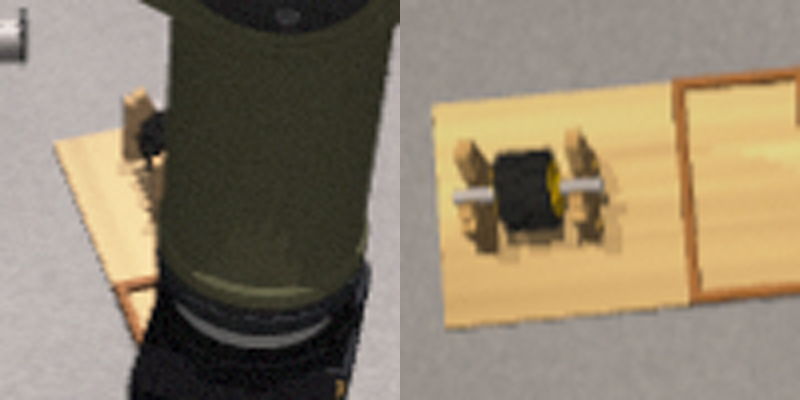

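The axle sits in both slots with both ends topping out at 42 mm (top crop, axle from (455,195) to (600,185)). On to the long motor.

Request:
carry_out(
  deltas=[
    [[-0.05,-0.168,0.02],-0.013,0.1],
    [[-0.05,-0.168,0.02],-0.013,0.1],
    [[-0.05,-0.168,0.02],-0.013,0.1],
    [[-0.05,-0.168,0.02],-0.013,0.1],
    [[-0.05,-0.168,0.05],-0.013,0.1],
    [[-0.05,-0.168,0.05],-0.013,0.1],
    [[-0.05,-0.168,0.05],-0.013,0.1],
    [[-0.05,-0.168,0.05],-0.013,0.1],
  ],
)

```text
t: 8.45
ee_pos: [0.5194, -0.3673, 0.1186]
tool_rot: [3.141, 0.0, 2.714]
wrist_force: [0.2, -0.1, 0.9]
width: 0.902
```

Run:
```python
from h import *
im,d=cap("side"); cv2.imwrite("pics/side6.png",im)
cv2.imwrite("pics/c6.png",cv2.resize(im[250:384,220:400],(640,476),interpolation=cv2.INTER_CUBIC))
plan(.514,-.3795,.005,-25.3)
```

```text
d [ 0.0006 -0.0139  0.1143] spin(tool z) 0.015 t 8.5 pos [ 0.5201 -0.3671  0.1193] yaw 155.6 q7 1.87 w 0.901 F [0.2 0.1 0.1]
```

View pics/c6.png

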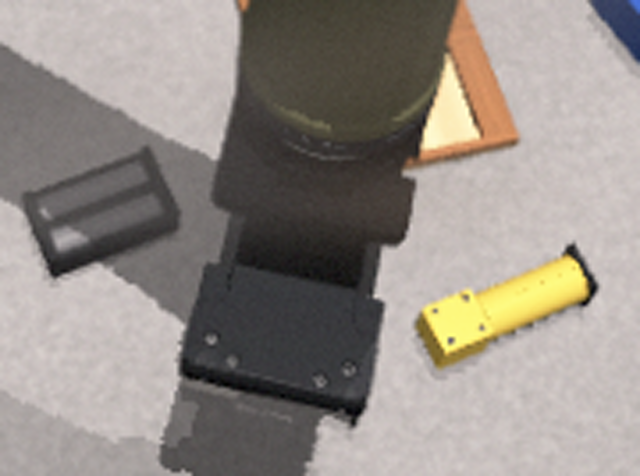

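The gripper hides the motor and the yellow one stays clear at crop (500,310). I'll descend and grip.

Request:
carry_out(
  deltas=[
    [[0.001,-0.014,0.03],0.015,0.1],
    [[0.001,-0.014,0.06],0.015,0.1],
    [[0.001,-0.014,0.085],0.015,0.1],
    [[0.001,-0.014,0.105],0.015,0.1],
    [[0.001,-0.014,0.112],0.015,0.1],
    [[0.001,-0.014,0.112],0.015,0.1],
    [[0.001,-0.014,0.112],0.015,1],
    [[0.001,-0.014,0.112],0.015,1],
    [[0.001,-0.014,0.112],0.015,1],
    [[0.001,-0.014,0.112],0.015,1],
  ],
  newtons=25,
)

```text
t: 9.33
ee_pos: [0.5127, -0.3812, 0.0078]
tool_rot: [3.142, 0.003, 2.698]
wrist_force: [0.3, -0.9, -0.9]
width: 0.685
```

Request:
carry_out(
  deltas=[
    [[0,0,0],0,1],
    [[0,0,0],0,1],
    [[0,0,0],0,1],
    [[0,0,0],0,1],
    [[0,0,0],0,1],
    [[0,0,0],0,1],
    [[0,0,0],0,1],
    [[0,0,0],0,1],
  ],
)

```text
t: 10.0
ee_pos: [0.5118, -0.3806, 0.0061]
tool_rot: [3.141, 0.0, 2.698]
wrist_force: [-0.5, 0.3, 0.6]
width: 0.293
```

Request:
carry_out(
  deltas=[
    [[0,0,0],0,1],
    [[0,0,0],0,1],
    [[0,0,-0.02],0,1],
    [[0,0,-0.05],0,1],
    [[0,0,-0.08],0,1],
    [[0,0,-0.12],0,1],
    [[0,0,-0.15],0,1],
    [[0,0,-0.15],0,1],
  ],
)

```text
t: 10.67
ee_pos: [0.5146, -0.3839, 0.1636]
tool_rot: [-3.14, 0.012, 2.697]
wrist_force: [0.2, -0.9, -0.8]
width: 0.288
```

Run:
```python
from h import *
print("compartment centre:"); yw=np.radians(5); c=np.array([.6164,.2040])+R.from_euler("z",5,degrees=True).as_matrix()[:2,:2]@[0,-.121]; print(c)
plan(*c,.15,5)
```

```text
compartment centre:
[0.62694584 0.08346044]
d [0.0995 0.4703 0.0117] spin(tool z) -0.5315 t 10.67 pos [ 0.5146 -0.3839  0.1636] yaw 154.5 q7 1.87 w 0.288 F [ 0.2 -0.9 -0.8]
```

Opening 25 mm, so the can is held. Carrying it to the drive tray compartment.

Request:
carry_out(
  deltas=[
    [[0.02,0.04,0],-0.1,1],
    [[0.03,0.08,0],-0.2,1],
    [[0.035,0.12,0],-0.3,1],
    [[0.04,0.16,0],-0.4,1],
    [[0.045,0.2,0],-0.5,1],
    [[0.055,0.24,0],-0.53,1],
    [[0.06,0.28,0],-0.53,1],
    [[0.07,0.32,0],-0.53,1],
    [[0.075,0.36,0],-0.53,1],
    [[0.085,0.4,0],-0.53,1],
  ],
)

```text
t: 11.5
ee_pos: [0.6068, 0.0182, 0.1553]
tool_rot: [-3.141, -0.0, -3.056]
wrist_force: [1.2, -0.0, -1.8]
width: 0.291
```

Run:
```python
from h import *
plan(.6269,.0835,.10,5)
```

```text
d [-0.0256  0.0633  0.0552] spin(tool z) -0.0017 t 11.5 pos [0.6068 0.0182 0.1553] yaw -175.1 q7 1.64 w 0.291 F [ 1.2 -0.  -1.8]
```

Request:
carry_out(
  deltas=[
    [[-0.013,0.03,0.01],0,1],
    [[-0.025,0.058,0.03],0,1],
    [[-0.025,0.058,0.055],0,1],
    [[-0.025,0.058,0.055],0,1],
    [[-0.025,0.058,0.055],0,1],
    [[-0.025,0.058,0.055],0,1],
  ],
)

```text
t: 12.0
ee_pos: [0.6269, 0.0751, 0.1017]
tool_rot: [-3.141, 0.0, -3.058]
wrist_force: [0.0, -0.0, -1.5]
width: 0.289
```

Run:
```python
from h import *
im,d=cap("side"); cv2.imwrite("pics/side7.png",im)
cv2.imwrite("pics/c7.png",cv2.resize(im[90:210,220:380],(640,480),interpolation=cv2.INTER_CUBIC))
P=cloud("side",d).reshape(-1,3)
m=(P[:,2]>.075)&(P[:,2]<.108)&(abs(P[:,0]-.627)<.08)&(abs(P[:,1]-.0835)<.05); q=P[m]
print(len(q),q.min(0),q.max(0),np.median(q,0))
plan(.6269,.0835,.0115,5)
```

```text
55 [0.57972884 0.05702079 0.09595689] [0.61819092 0.08095532 0.1079132 ] [0.59373742 0.06016077 0.10251078]
d [0.0001 0.0085 0.0911] spin(tool z) -0.0035 t 12.05 pos [0.6275 0.0751 0.1026] yaw -175.2 q7 1.56 w 0.292 F [ 0.8  0.  -1. ]
```

View pics/c7.png

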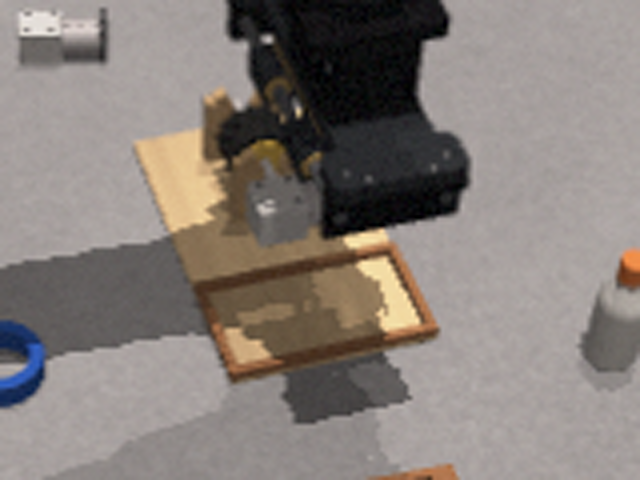

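The motor hangs level over the compartment, gearbox at crop (280,210), with x centred. Lowering with 8 mm of y correction.

Request:
carry_out(
  deltas=[
    [[0,0.007,0.02],0,1],
    [[0,0.007,0.045],0,1],
    [[0,0.007,0.065],0,1],
    [[0,0.007,0.075],0,1],
    [[0,0.007,0.083],0,1],
    [[0,0.007,0.088],0,1],
    [[0,0.007,0.09],0,1],
    [[0,0.007,0.09],0,1],
  ],
)

```text
t: 12.72
ee_pos: [0.6267, 0.0837, 0.0119]
tool_rot: [3.141, 0.001, -3.056]
wrist_force: [0.7, 1.1, -2.2]
width: 0.292
```

Run:
```python
from h import *
plan(.6269,.0835,.0105,5)
```

```text
d [-0.0002 -0.0002  0.0014] spin(tool z) -0.0015 t 12.72 pos [0.6267 0.0837 0.0119] yaw -175.1 q7 1.56 w 0.292 F [ 0.7  1.1 -2.2]
```

Request:
carry_out(
  deltas=[
    [[0,0,0.001],0,1],
    [[0,0,0.001],0,0.6],
    [[0,0,0.001],0,0.6],
    [[0,0,0.001],0,0.6],
    [[0,0,0.001],0,0.6],
    [[0,0,-0.01],0,0.6],
    [[0,0,-0.03],0,0.6],
    [[0,0,-0.06],0,0.6],
    [[0,0,-0.1],0,0.6],
    [[0,0,-0.14],0,0.3],
  ],
)

```text
t: 13.55
ee_pos: [0.6253, 0.0837, 0.1529]
tool_rot: [-3.141, -0.001, -3.056]
wrist_force: [1.1, 0.1, 0.2]
width: 0.423
```

Run:
```python
from h import *
plan(.5135,.364,.12,-8.5)
```

```text
d [0.0872 0.2889 0.033 ] spin(tool z) 0.2344 t 13.55 pos [0.6253 0.0837 0.1529] yaw -175.1 q7 1.54 w 0.423 F [1.1 0.1 0.2]
```

Request:
carry_out(
  deltas=[
    [[0.087,0.289,0],0.234,0.1],
    [[0.087,0.289,0],0.234,0.1],
    [[0.087,0.289,0],0.234,0.1],
    [[0.087,0.289,0],0.234,0.1],
    [[0.087,0.289,0],0.234,0.1],
    [[0.087,0.289,0],0.234,0.1],
    [[0.087,0.289,0],0.234,0.1],
    [[0.087,0.289,0.03],0.234,0.1],
    [[0.087,0.289,0.03],0.234,0.1],
    [[0.087,0.289,0.03],0.234,0.1],
  ],
)

```text
t: 14.38
ee_pos: [0.5128, 0.365, 0.1205]
tool_rot: [-3.14, -0.002, 2.997]
wrist_force: [-1.2, 0.3, -0.3]
width: 0.899
```

Run:
```python
from h import *
axle("8")
a=cv2.imread("pics/side8.png");b=cv2.imread("pics/top8.png")
cv2.imwrite("pics/c8.png",np.hstack([cv2.resize(a[70:190,220:340],(400,400),interpolation=cv2.INTER_CUBIC),cv2.resize(b[95:195,150:250],(400,400),interpolation=cv2.INTER_CUBIC)]))
plan(.5135,.364,.006,-8.5)
for n in("top","side"):
    Q=cloud(n,cap(n)[1]).reshape(-1,3); m=(np.hypot(Q[:,0]-.627,Q[:,1]-.083)<.055)&(Q[:,2]>.018)&(Q[:,2]<.06); q=Q[m]
    print(n,len(q),cv2.minAreaRect((q[:,:2]*1000).astype(np.float32)) if len(q) else"",np.percentile(q[:,2],80) if len(q) else "")
```

```text
top -44 8 -0.5 [41.1 41.2 42.5 43.5]
top -24 13 -0.9 [44.5 49.1 51.1 52.9]
top 16 5 -1.7 [41.  41.7 41.9 43.9]
top 35.5 6 -0.5 [40.8 40.8 41.3 44.5]
side -44 9 -1.2 [41.8 43.  43.1 44. ]
side -24 5 -1.4 [43.3 44.3 44.9 46.8]
side 16 2 -0.9 [58.6 62.1]
side 35.5 4 -1.1 [41.3 42.6 42.7 42.9]
d [0.0028 0.0005 0.1165] spin(tool z) -0.0013 t 14.48 pos [0.5159 0.3631 0.1226] yaw 171.4 q7 0.79 w 0.898 F [-0.4 -1.  -0.6]
top 397 ((628.3796997070312, 83.07913970947266), (94.18065643310547, 28.080087661743164), 4.2867326736450195) 0.03256390600398049
side 406 ((627.870849609375, 84.17768859863281), (95.18360900878906, 30.447776794433594), 5.669254779815674) 0.03218944944039104
```

View pics/c8.png

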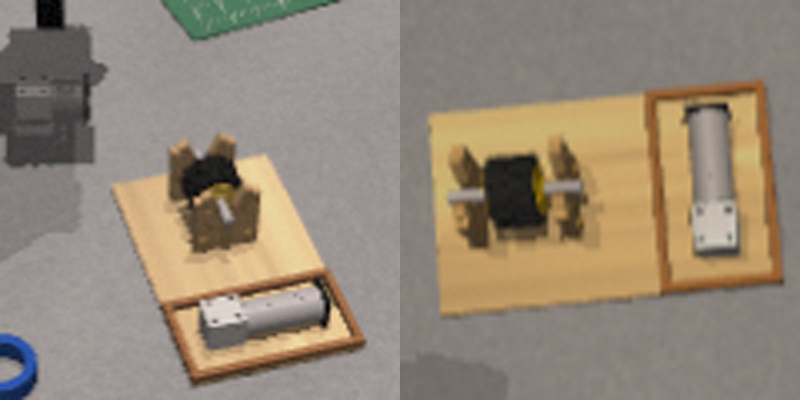

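The drive kit is done: the axle is home in both slots, and the motor lies flat in the compartment (top at 32 mm, centred). Next is the short motor.

Request:
carry_out(
  deltas=[
    [[0.002,0.0,0.03],0,0.1],
    [[0.002,0.0,0.06],0,0.1],
    [[0.002,0.0,0.09],0,0.1],
    [[0.002,0.0,0.11],0,0.1],
    [[0.002,0,0.116],0,0.1],
    [[0.002,0,0.116],0,0.1],
    [[0.002,0,0.116],0,1],
    [[0.002,0,0.116],0,1],
    [[0.002,0,0.116],0,1],
    [[0.002,0,0.116],0,1],
  ],
)

```text
t: 15.42
ee_pos: [0.5134, 0.3653, 0.0069]
tool_rot: [3.139, 0.002, 2.994]
wrist_force: [0.3, -1.0, -0.1]
width: 0.679
```

Request:
carry_out(
  deltas=[
    [[0,0,0],0,1],
    [[0,0,0],0,1],
    [[0,0,0],0,1],
    [[0,0,0],0,1],
    [[0,0,0],0,1],
    [[0,0,0],0,1],
    [[0,0,0],0,1],
    [[0,0,0],0,1],
    [[0,0,0],0,1],
    [[0,0,0],0,1],
  ],
)

```text
t: 16.25
ee_pos: [0.5124, 0.3649, 0.0052]
tool_rot: [3.141, 0.0, 2.994]
wrist_force: [-0.7, 0.6, -0.1]
width: 0.318
```

Run:
```python
from h import *
M=R.from_euler("z",1.9,degrees=True).as_matrix()[:2,:2]; o=np.array([.614,-.163])
print("small",o+M@[0,-.073],"large",o+M@[0,.066])
plan(.45,.15,.17,1.9)
plan(*(o+M@[0,-.073]),.17,1.9)
print(r.get_obs()["q"].round(2))
```

```text
small [ 0.61642033 -0.23595987] large [ 0.61181176 -0.09703629]
d [ 0.0301 -0.2217 -0.1649] spin(tool z) -0.1808 t 16.25 pos [0.5124 0.3649 0.0052] yaw 171.5 q7 0.8 w 0.318 F [-0.7  0.6 -0.1]
d [-0.1912 -0.5789 -0.165 ] spin(tool z) -0.1808 t 16.25 pos [0.5124 0.3649 0.0052] yaw 171.5 q7 0.8 w 0.318 F [-0.7  0.6 -0.1]
[-0.73  0.46  0.09  1.72 -0.05  0.96  0.8 ]
```

Request:
carry_out(
  deltas=[
    [[0,0,-0.03],0,1],
    [[0,0,-0.07],0,1],
    [[0,0,-0.11],0,1],
    [[0,0,-0.145],0,1],
    [[-0.01,-0.03,-0.165],0,1],
    [[-0.022,-0.068,-0.165],-0.05,1],
    [[-0.035,-0.105,-0.165],-0.1,1],
    [[-0.047,-0.143,-0.165],-0.15,1],
    [[-0.06,-0.18,-0.165],-0.18,1],
    [[-0.072,-0.218,-0.165],-0.18,1],
  ],
)

```text
t: 17.08
ee_pos: [0.5514, 0.1363, 0.17]
tool_rot: [-3.142, -0.0, -3.108]
wrist_force: [0.2, 0.6, -0.9]
width: 0.319
```

```bash
python3 -c "
from h import *
plan(.6164,-.236,.16,1.9)"
```

```text
d [-0.0525 -0.3743  0.01  ] spin(tool z) 0.0004 t 17.08 pos [0.5514 0.1363 0.17  ] yaw -178.1 q7 1.35 w 0.319 F [ 0.2  0.6 -0.9]
```

Request:
carry_out(
  deltas=[
    [[-0.006,-0.038,0],0,1],
    [[-0.012,-0.078,0],0,1],
    [[-0.018,-0.118,0],0,1],
    [[-0.024,-0.158,0],0,1],
    [[-0.03,-0.198,0],0,1],
    [[-0.036,-0.238,0],0,1],
    [[-0.042,-0.278,0],0,1],
    [[-0.048,-0.318,0],0,1],
    [[-0.052,-0.35,0],0,1],
    [[-0.053,-0.37,0.01],0,1],
  ],
)

```text
t: 17.92
ee_pos: [0.6167, -0.2358, 0.1618]
tool_rot: [-3.138, 0.003, -3.114]
wrist_force: [0.3, -1.0, -0.1]
width: 0.317
```

Request:
carry_out(
  deltas=[
    [[0,0,0.02],0,1],
    [[0,0,0.05],0,1],
    [[0,0,0.08],0,1],
    [[0,0,0.08],0,1],
    [[0,0,0.08],0,1],
  ],
)

```text
t: 18.33
ee_pos: [0.6147, -0.2291, 0.0783]
tool_rot: [3.14, -0.005, -3.109]
wrist_force: [-0.3, 0.2, -0.4]
width: 0.318
```

Run:
```python
from h import *
plan(.6164,-.236,.011,1.9)
im,d=cap("side"); cv2.imwrite("pics/side9.png",im)
cv2.imwrite("pics/c9.png",cv2.resize(im[190:330,240:400],(640,560),interpolation=cv2.INTER_CUBIC))
```

```text
d [-0.0018 -0.007   0.0673] spin(tool z) -0.001 t 18.33 pos [ 0.6147 -0.2291  0.0783] yaw -178.2 q7 2.06 w 0.318 F [-0.3  0.2 -0.4]
```

View pics/c9.png

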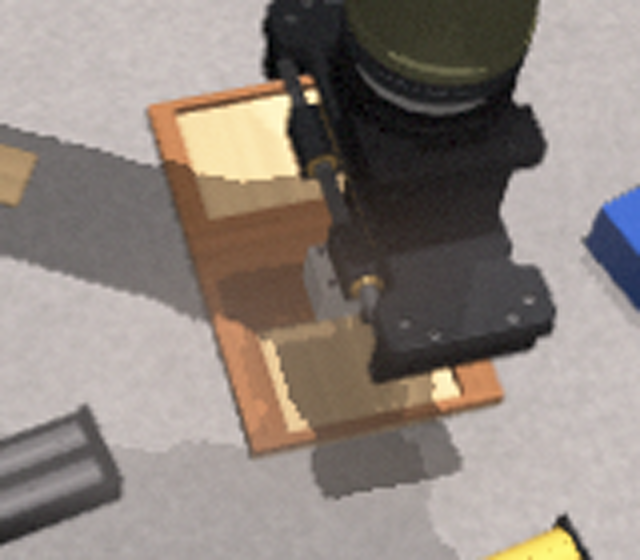

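The motor hangs over the smaller compartment, at crop (320,280), and needs 7 mm more towards -y. Lowering and releasing with a small opening.

Request:
carry_out(
  deltas=[
    [[-0.002,-0.007,0.02],0,1],
    [[-0.002,-0.007,0.04],0,1],
    [[-0.002,-0.007,0.053],0,1],
    [[-0.002,-0.007,0.061],0,1],
    [[-0.002,-0.007,0.066],0,1],
    [[-0.002,-0.007,0.067],0,1],
    [[-0.002,-0.007,0.067],0,1],
  ],
)

```text
t: 18.97
ee_pos: [0.6192, -0.2366, 0.0139]
tool_rot: [-3.141, 0.001, -3.109]
wrist_force: [-1.0, -0.3, -0.4]
width: 0.314
```

```bash
python3 -c "
from h import *
plan(.6164,-.236,.010,1.9)"
```

```text
d [0.0028 0.0007 0.0038] spin(tool z) -0.0007 t 18.97 pos [ 0.6192 -0.2366  0.0139] yaw -178.1 q7 2.09 w 0.314 F [-1.  -0.3 -0.4]
```

Request:
carry_out(
  deltas=[
    [[0,0,0.003],0,1],
    [[0,0,0.003],0,1],
    [[0,0,0.003],0,0.6],
    [[0,0,0.003],0,0.6],
    [[0,0,0.003],0,0.6],
    [[0,0,0.003],0,0.6],
    [[0,0,-0.01],0,0.6],
    [[0,0,-0.03],0,0.6],
    [[0,0,-0.07],0,0.6],
    [[0,0,-0.11],0,0.3],
  ],
)

```text
t: 19.8
ee_pos: [0.6175, -0.2363, 0.1239]
tool_rot: [3.141, -0.003, -3.11]
wrist_force: [-0.3, -1.1, 0.4]
width: 0.426
```

```bash
python3 -c "
from h import *
plan(.440,-.2697,.12,12.2)"
```

```text
d [ 0.1785 -0.0277  0.0044] spin(tool z) -0.1809 t 19.8 pos [ 0.6175 -0.2363  0.1239] yaw -178.2 q7 2.06 w 0.426 F [-0.3 -1.1  0.4]
```

Request:
carry_out(
  deltas=[
    [[0.03,-0.005,0],-0.09,0.05],
    [[0.07,-0.011,0],-0.18,0.05],
    [[0.11,-0.017,0],-0.18,0.05],
    [[0.15,-0.023,0],-0.18,0.05],
    [[0.178,-0.028,0],-0.18,0.05],
    [[0.178,-0.028,0.03],-0.18,0.05],
    [[0.178,-0.028,0.03],-0.18,0.05],
    [[0.178,-0.028,0.03],-0.18,0.05],
  ],
)

```text
t: 20.47
ee_pos: [0.4412, -0.2698, 0.0933]
tool_rot: [3.14, -0.001, -2.93]
wrist_force: [0.0, 0.4, 0.2]
width: 0.928
```

Run:
```python
from h import *
plan(.440,-.2697,.005,12.2); print(r.get_obs()["q"].round(2))
a,d=cap("side"); b,e=cap("top")
cv2.imwrite("pics/c10.png",np.hstack([cv2.resize(a[190:350,220:380],(400,400),interpolation=cv2.INTER_CUBIC),cv2.resize(b[100:240,270:410],(400,400),interpolation=cv2.INTER_CUBIC)]))
for n,D in(("top",e),("side",d)):
    Q=cloud(n,D).reshape(-1,3); m=(np.hypot(Q[:,0]-.6164,Q[:,1]+.236)<.045)&(Q[:,2]>.018)&(Q[:,2]<.06); q=Q[m]
    print(n,len(q),cv2.minAreaRect((q[:,:2]*1000).astype(np.float32)) if len(q) else"",np.percentile(q[:,2],80) if len(q) else "")
```

```text
d [0.0011 0.0002 0.0883] spin(tool z) -0.001 t 20.47 pos [ 0.4412 -0.2698  0.0933] yaw -167.9 q7 2.35 w 0.928 F [0.  0.4 0.2]
[ 0.08  0.15  0.45  1.95 -0.08  1.06  2.35]
top 294 ((619.589599609375, -236.16729736328125), (62.931915283203125, 28.57012939453125), 1.6065807342529297) 0.033217552299179706
side 437 ((619.4772338867188, -237.0432891845703), (62.183109283447266, 29.183286666870117), 0.510174572467804) 0.032971055564378
```

View pics/c10.png

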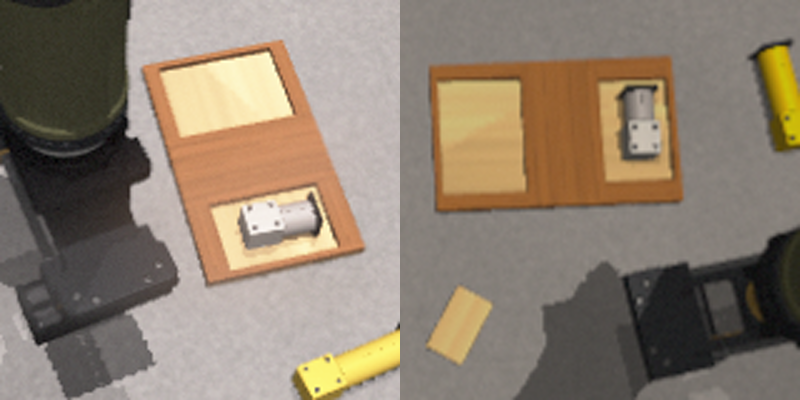

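The short motor lies flat in the smaller compartment (top at 33 mm, inside the walls). Now gripping the battery holder.

Request:
carry_out(
  deltas=[
    [[0.001,0,0.03],0,0.05],
    [[0.001,0,0.055],0,0.05],
    [[0.001,0,0.075],0,0.05],
    [[0.001,0,0.085],0,0.05],
    [[0.001,0,0.087],0,0.05],
    [[0.001,0,0.087],0,1],
    [[0.001,0,0.087],0,1],
    [[0.001,0,0.087],0,1],
    [[0.001,0,0.087],0,1],
    [[0.001,0,0.087],0,1],
  ],
)

```text
t: 21.4
ee_pos: [0.4414, -0.2708, 0.0071]
tool_rot: [-3.141, 0.002, -2.929]
wrist_force: [-0.0, 0.7, 0.4]
width: 0.656
```

Request:
carry_out(
  deltas=[
    [[0,0,0],0,1],
    [[0,0,0],0,1],
    [[0,0,0],0,1],
    [[0,0,0],0,1],
    [[0,0,0],0,1],
    [[0,0,0],0,1],
    [[0,0,-0.02],0,1],
    [[0,0,-0.05],0,1],
    [[0,0,-0.08],0,1],
    [[0,0,-0.1],0,1],
  ],
)

```text
t: 22.23
ee_pos: [0.4411, -0.2712, 0.1081]
tool_rot: [-3.14, 0.001, -2.93]
wrist_force: [0.5, 0.1, -0.7]
width: 0.505
```

```bash
python3 -c "
from h import *
plan(.6118,-.097,.1,1.9)"
```

```text
d [-0.2035  0.1344  0.0081] spin(tool z) 0.1787 t 22.23 pos [ 0.4411 -0.2712  0.1081] yaw -167.9 q7 2.34 w 0.505 F [ 0.5  0.1 -0.7]
```

Request:
carry_out(
  deltas=[
    [[-0.033,0.022,0],0.05,1],
    [[-0.066,0.044,0],0.1,1],
    [[-0.1,0.066,0],0.15,1],
    [[-0.133,0.088,0],0.179,1],
    [[-0.166,0.11,0],0.179,1],
    [[-0.195,0.128,0],0.179,1],
    [[-0.203,0.134,0.008],0.179,1],
    [[-0.203,0.134,0.008],0.179,1],
    [[-0.203,0.134,0.025],0.179,1],
    [[-0.203,0.134,0.025],0.179,1],
  ],
)

```text
t: 23.07
ee_pos: [0.6079, -0.0979, 0.0778]
tool_rot: [-3.141, -0.006, -3.109]
wrist_force: [-1.1, -0.2, -2.8]
width: 0.504
```

Run:
```python
from h import *
plan(.6118,-.097,.011,1.9)
a,d=cap("side"); cv2.imwrite("pics/c11.png",cv2.resize(a[170:310,230:390],(640,560),interpolation=cv2.INTER_CUBIC))
```

```text
d [-0.0043  0.0008  0.0668] spin(tool z) -0.001 t 23.07 pos [ 0.6079 -0.0979  0.0778] yaw -178.2 q7 1.82 w 0.504 F [-1.1 -0.2 -2.8]
```

View pics/c11.png

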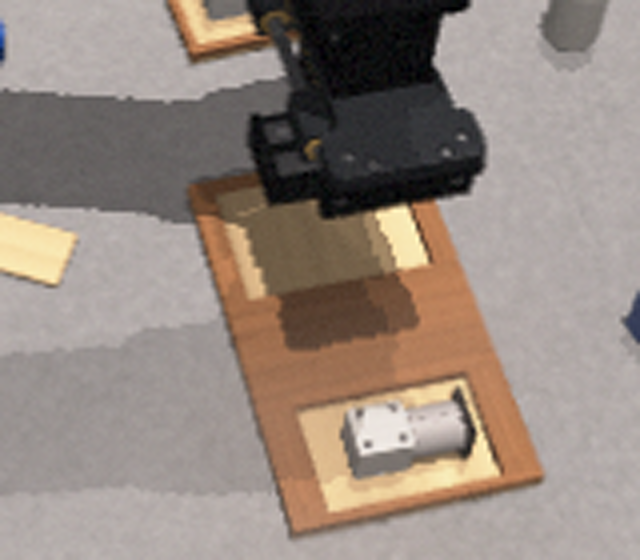

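The holder is level over the larger compartment, at crop (270,160). Lowering to about 1 mm above the floor so the fingertips clear the 10 mm strips.

Request:
carry_out(
  deltas=[
    [[-0.004,0.001,0.02],0,1],
    [[-0.004,0.001,0.04],0,1],
    [[-0.004,0.001,0.052],0,1],
    [[-0.004,0.001,0.06],0,1],
    [[-0.004,0.001,0.064],0,1],
    [[-0.004,0.001,0.065],0,1],
    [[-0.004,0.001,0.065],0,1],
  ],
)

```text
t: 23.7
ee_pos: [0.6152, -0.096, 0.0167]
tool_rot: [-3.141, 0.001, -3.109]
wrist_force: [0.5, -0.3, -0.7]
width: 0.502
```

```bash
python3 -c "
from h import *
plan(.6118,-.097,.012,1.9)"
```

```text
d [ 0.0034 -0.0009  0.0047] spin(tool z) -0.0003 t 23.7 pos [ 0.6152 -0.096   0.0167] yaw -178.1 q7 1.84 w 0.502 F [ 0.5 -0.3 -0.7]
```

Request:
carry_out(
  deltas=[
    [[0.003,-0.001,0.002],0,1],
    [[0.003,-0.001,0.004],0,1],
    [[0.003,-0.001,0.004],0,1],
    [[0.003,-0.001,0.004],0,1],
  ],
)

```text
t: 24.03
ee_pos: [0.612, -0.0968, 0.0124]
tool_rot: [3.142, 0.0, -3.108]
wrist_force: [-0.0, 0.1, -1.6]
width: 0.502
```

Request:
carry_out(
  deltas=[
    [[0,0,0],0,0.4],
    [[0,0,0],0,0.4],
    [[0,0,0],0,0.4],
    [[0,0,0],0,0.4],
    [[0,0,0],0,0.4],
    [[0,0,-0.01],0,0.4],
    [[0,0,-0.03],0,0.4],
    [[0,0,-0.06],0,0.4],
    [[0,0,-0.1],0,0.4],
    [[0,0,-0.14],0,0.3],
  ],
)

```text
t: 24.87
ee_pos: [0.6111, -0.0968, 0.1537]
tool_rot: [3.142, -0.001, -3.109]
wrist_force: [0.7, 0.9, -0.7]
width: 0.627
```

Request:
carry_out(
  deltas=[
    [[0.035,0,-0.01],0,0.3],
    [[0.07,0,-0.02],0,0.3],
    [[0.1,0,-0.02],0,0.3],
    [[0.13,0,-0.02],0,0.3],
    [[0.14,0,-0.02],0,0.3],
    [[0.14,0,-0.02],0,0.3],
    [[0.14,0,-0.02],0,0.3],
  ],
)

```text
t: 25.45
ee_pos: [0.4727, -0.1014, 0.1732]
tool_rot: [3.141, 0.003, -3.108]
wrist_force: [0.4, -0.8, -0.6]
width: 0.703
```

Run:
```python
from h import *
axle("12")
a,d=cap("side"); b,e=cap("top")
cv2.imwrite("pics/c12.png",np.hstack([cv2.resize(a[90:310,220:390],(400,518),interpolation=cv2.INTER_CUBIC),cv2.resize(b[80:200,140:400],(400,185),interpolation=cv2.INTER_CUBIC)]) if 0 else np.hstack([cv2.resize(a[95:315,220:385],(375,500),interpolation=cv2.INTER_CUBIC),cv2.resize(b[70:270,240:400],(400,500),interpolation=cv2.INTER_CUBIC)]))
for l,c,rad in(("bat",(.6118,-.097),.05),("short",(.6195,-.2365),.045),("long",(.628,.0835),.055)):
  for n,D in(("top",e),("side",d)):
    Q=cloud(n,D).reshape(-1,3); m=(np.hypot(Q[:,0]-c[0],Q[:,1]-c[1])<rad)&(Q[:,2]>.016)&(Q[:,2]<.06); q=Q[m]
    print(l,n,len(q),cv2.minAreaRect((q[:,:2]*1000).astype(np.float32)) if len(q) else"",np.percentile(q[:,2],[30,90]) if len(q) else "")
plan(.6118,-.097,.012,1.9)
```

```text
top -44 10 -1.6 [41.1 41.2 42.9 44.4]
top -24 12 -1.4 [46.3 47.9 49.7 50.6]
top 16 6 -2.4 [39.4 42.7 43.4 44.6]
top 35.5 7 -0.1 [40.6 41.1 43.3 44.2]
side -44 10 -0.3 [40.5 41.5 43.3 44.1]
side -24 7 1.1 [41.3 45.1 45.4 55.7]
side 16 2 1.6 [58.2 62.1]
side 35.5 3 -1.7 [40.2 44.1 45.7]
bat top 539 ((611.7911376953125, -97.10401153564453), (76.31073760986328, 44.44508361816406), 2.235783576965332) [0.02521246 0.02936948]
bat side 658 ((611.2678833007812, -97.00739288330078), (77.4731674194336, 49.02211380004883), 3.201451539993286) [0.0243074 0.0284644]
short top 0  
short side 446 ((619.5750122070312, -236.58169555664062), (62.41196060180664, 29.370325088500977), 0.7240720987319946) [0.02843198 0.03360198]
long top 398 ((628.2147216796875, 82.9879150390625), (94.81623077392578, 27.631973266601562), 4.353315830230713) [0.02868159 0.033513  ]
long side 425 ((627.9332275390625, 83.7651138305664), (95.28025817871094, 33.1076545715332), 3.1932432651519775) [0.02641863 0.03281064]
d [-0.1388 -0.0003  0.1602] spin(tool z) 0.0006 t 25.65 pos [ 0.4731 -0.1013  0.1722] yaw -178.1 q7 1.76 w 0.699 F [-0.7  0.8 -0.3]
```

View pics/c12.png

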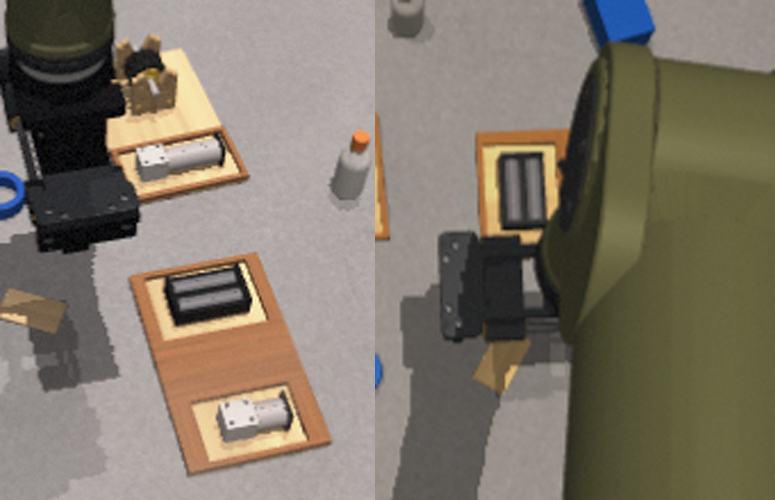

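All four parts are in place: the battery holder is flat with cells up (rim at 28 mm) at side crop (208,292), the short motor at (255,418), the long motor at (180,155) and the wheel at (145,75). The gripper touches nothing.

```bash
python3 -c "
from workcell import r
print(r.hand_in())"
```

```text
the job is handed in; nothing more can be done
None
```

Both rover kits are made up and the job is handed in at about 26 s of robot time; the hand-in gives no verdict.

- **Drive kit:** The black wheel's axle is down in both slots. Both ends read about 42 mm at the top, against 42 expected, with scatter of 2–3 mm. The long silver motor lies flat in the compartment, centred to about 1 mm, with its top at about 32–33 mm (32 expected).
- **Steering kit:** The short motor lies flat in the smaller compartment, about 3 mm off centre and clear of the walls. The battery holder lies flat, cells up, in the larger one, with its rims at about 28–29 mm (28 expected).

In the last check the robot touched nothing. The arm hid the short motor from the top camera then, so only the side camera confirmed it. The top camera had seen it correctly placed earlier. The pink wheel and the yellow motor were never touched.

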